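# Fit the beater and hold the mill cover over its screw holes

## Task

Put the cross beater on the mill's square drive shaft, fully down, and let go of it. Then take the cover by its neck and hold it level about 1 cm above the mill's rim without touching it, turned so that its three lugs match the mill's and each threaded hole shows whole through the cover hole above it; finish while still holding it there, ready for a colleague to start the screws. Leave the jar, the dish of screws and the screwdriver where they are.

Things in the scene. Friction and masses are not known exactly. Their poses are not given: they have to be found in the camera images.
- mill: Fixed bench mill, opened, at left or right: white base 130 mm square, on it a round open chamber (outside diameter 124 mm, inside 112, floor 72 mm and rim 140 mm above the bench). Three lugs 30 mm wide, flush with the rim, reach 92 mm from the axis: two opposite and a single one midway; 8 mm threaded holes 77 mm from the axis. Origin on the axis at bench height; x to the single lug, z up.
- shaft_tip (a point): Tip of the mill's steel drive shaft, on the chamber's axis, 112 mm above the bench, 28 mm below the rim. 16 mm square, the top 4 mm stepped down to 12.5 mm; it stands 34 mm above a round collar (diameter 28 mm) on which the beater rests. x and y square to the flats, z up. The shaft turns, but stiffly (0.25 N m).
- beater_center (a point): Centre (half-way up) of the loose steel beater, about 0.25 kg: hub 30 mm square, 50 mm high, 18 mm square bore right through, parallel to the hub's faces; four arms at its foot, 10 mm thick, reach 45 mm from the axis. Lies on the bench arms down. z up, x and y square to the hub's faces; all four ways round fit. Fully down, this point is 9 mm below the shaft's tip.
- cover_neck (a point): Middle of the neck of the loose aluminium cover, about 0.35 kg, flat on the bench: disc of diameter 124 mm, 6 mm thick, three lugs placed like the mill's (to 92 mm) with 16 mm through holes, on top a hollow neck 40 mm square, 44 mm high. Point on the axis, 28 mm above the underside, 22 mm below the neck's top. z up, x to the single lug, neck faces square to x and y.
- cover_hole_a (a point): Centre of the cover's 16 mm hole in the single lug (towards +x of the part's own axes), at the level of the cover's underside.
- mill_hole_a (a point): Centre of the mill's 8 mm threaded hole in the single lug (towards +x of the part's own axes), at the lug's top face.
- cover_hole_b (a point): Centre of the cover's 16 mm hole in the lug a quarter turn counter-clockwise (seen from above) from the single one, towards the part's +y, at the level of the cover's underside.
- mill_hole_b (a point): Centre of the mill's 8 mm threaded hole in the lug a quarter turn counter-clockwise (seen from above) from the single one, towards the part's +y, at the lug's top face.
- cover_hole_c (a point): Centre of the cover's 16 mm hole in the lug opposite b, towards the part's -y, at the level of the cover's underside.
- mill_hole_c (a point): Centre of the mill's 8 mm threaded hole in the lug opposite b, towards the part's -y, at the lug's top face.
- jar: Bystander: amber jar, 64 mm diameter, 100 mm high. Origin under its centre.
- dish: Bystander: small white dish with three thumb screws in it, 92 mm diameter, 18 mm high. Origin under its centre.
- screwdriver: Bystander: screwdriver with a black handle lying on the bench beyond the work, about 200 mm long. Its x axis runs along it.
Not all that is in view belongs to the job. What is meant by the part that bears cover_neck is not turquoise, and is the larger of those in its own colour.

How it is judged:
By the outcome, as a careful person would: the job done as asked, in the order asked, and still so for the second after the job is handed in, while the arm keeps its last pose, push and grip.
It also fails if it takes over 64 s, if anything falls off the work surface, if the arm or the gripper's body presses on something with over 40 N, if the wrist force passes 120 N, or if a joint passes its speed limit or range.

## Robot

A 6-joint arm with a two-finger parallel gripper is mounted at the origin on the work surface. World frame = base frame: x ahead of the robot, y to its left, z up, the work surface at z = 0. Lengths are in m, angles in rad, forces in N, time in s.
With the tool pointing down it reaches from about 0.15 to 0.775 m from the base axis. Payload 6.1 kg.
Tool frame: the origin (TCP) lies at the very end of the fingers, on their centre line; the grasp point (between the pads) lies 19 mm behind it (grip_point_offset is the distance from the TCP to the grasp point, in m); z points along the fingers, y is the line along which they close (so a half turn about z gives the same grasp; the last joint's range is limited). The gripper opens to 85 mm and grips with 20 to 120 N. Pads are 22 mm wide; open, the fingers measure 114 mm over their backs; the gripper's body (76 mm by 85 mm) begins 54 mm behind the grasp point. The pads swing forward as they close: fully open they stand 13 mm farther back than shut.
Start: joints at [-1.245, 0.126, -0.04, 1.405, 0, 1.571], TCP at [0.168, -0.497, 0.231] pointing down, gripper open.
Joint ranges: [-2.72, 2.72], [-0.95, 1.95], [-1.27, 1.35], [-1.78, 2.02], [-1.46, 1.47], [-3.14, 3.14]. Speed limits (rad/s): [2.39, 2.39, 3.01, 3.14, 3.14, 3.14].

## Interface

Orientations are given as a unit quaternion [x, y, z, w].
In Python, from workcell import * gives the robot as it stands.
- The arm moves only by the tool drive_tool, never from a script. Its argument "motion" is a list of rows, each a list of 5 numbers: the shift along the tool's x, y, z in cm, then the turn about the tool's z in rad, then the opening, from -1 (shut) to 1 (fully open), so that 0 is half open. In form: [[dx, dy, dz, turn, hand], ...]. A call has 1 to 8 rows; each row is the pose to reach, as a shift and turn from the pose commanded when the call began, along the tool's axes at that moment; what a row does not reach only later rows make up. A row lasts 1/12 s, in which the tool goes at most 41.7 mm and 7.16 degrees, less where a joint would pass 70% of its speed; a pose out of reach is approached as far as the arm can. A call with a gripper value outside its range is refused whole. The fingers move at their own pace and stop on an object; the grip force is fixed at half the most. Time passes only in rows, so rows that repeat a pose let the fingers close. It gives the time, the measured TCP pose, the force, the opening and the grip force at its end, in the units of the state.
- sense(): the state, without advancing time (a new reading comes with each control period).
- grab_frame(name): name is "scene" or "top"; returns the picture (480x640x3 uint8, red, green, blue); there is no depth.
- camera_info(name): a dict with "intrinsics" (3x3 intrinsics, pixels), "world_to_cam" (4x4, takes a point from world to camera coordinates). Camera axes: x right, y down, z forward; pixel columns grow to the right and rows downward; lengths in m; the calibration is good to about 2 mm. A picture is of the moment at which its call begins. camera_info takes no time and is no camera call.
- hand_in(): hands the job in; it is judged then, once.
The state is a dict: "t": time; "joint_pos": joint angles; "dq": joint speeds; "tau": joint torques, N m; "tcp_pos": TCP position; "orientation": TCP orientation; "ft_force": force on the tool from outside, world axes, zero at the start; "wrist_torque": the same for the moment, N m; "opening": finger opening in m; "grasp_force": force on a finger pad.
Only numpy, scipy, OpenCV 4.12 (cv2) and the standard library are available. Lean on these libraries where they do the work, as an engineer would, in place of code of your own. Each camera call takes 0.05 s, during which the arm holds its last target. There are 200 camera calls.

## Working session

There is one attempt and no reset: what is moved stays moved. The work goes in short steps, Python scripts to look and compute and a tool call to move; the robot and the scene stay as the last step left them, time stands still between calls to the robot, and variables do not carry over. Pictures are saved under pics/ and viewed, at most 10 in all, crops included, and the job is handed in when it is done.

Besides the shell and the picture viewer there is one more tool, called after "Call:" by a JSON object that holds its "fn" and its "kwargs", one argument or row to a line. drive_tool: Moves the arm, as the interface text tells. Its arguments: {"type":"object","properties":{"motion":{"type":"array","items":{"type":"array","items":{"type":"number"}}}},"required":["motion"]}

```bash
mkdir -p pics
python3 - <<'E'
from workcell import *
import cv2,numpy as np
for n in("scene","top"):
    f=grab_frame(n); cv2.imwrite(f"pics/{n}0.png",f[...,::-1])
    c=camera_info(n); print(n,np.round(c["intrinsics"],1).tolist(),np.round(c["world_to_cam"],3).tolist())
s=sense();print(s)
E
```

```text
scene [[448.4, 0.0, 321.4], [0.0, 448.4, 238.1], [0.0, 0.0, 1.0]] [[0.64, 0.768, -0.003, -0.28], [0.617, -0.517, -0.593, -0.315], [-0.457, 0.377, -0.805, 1.575], [0.0, 0.0, 0.0, 1.0]]
top [[534.9, 0.0, 314.1], [0.0, 534.9, 235.7], [0.0, 0.0, 1.0]] [[-0.031, -1.0, 0.007, -0.051], [-0.998, 0.03, -0.064, 0.562], [0.064, -0.009, -0.998, 1.343], [0.0, 0.0, 0.0, 1.0]]
{'t': 0.1, 'joint_pos': array([-1.24501197e+00,  1.26310791e-01, -4.04803069e-02,  1.40544665e+00,
       -2.19265689e-05,  1.57081644e+00]), 'dq': array([-8.88157273e-04, -6.26450952e-05,  1.39508232e-03, -1.62997495e-03,
        1.63474434e-03,  1.36069995e-04]), 'tau': array([ 1.69391278e-04, -4.36904168e+01,  3.53604913e+01,  1.37470546e-02,
        2.52346751e-05,  3.39002874e-06]), 'tcp_pos': array([ 0.16789994, -0.49702826,  0.23062326]), 'orientation': array([ 9.86763751e-01,  1.62162818e-01, -1.27705006e-04, -7.09391357e-04]), 'ft_force': array([ 0.36139708,  0.18331423, -0.89402141]), 'wrist_torque': array([-0.02555484,  0.02350386,  0.00268136]), 'grasp_force': 0.0, 'opening': 0.08556228899870064}
```

View pics/top0.png

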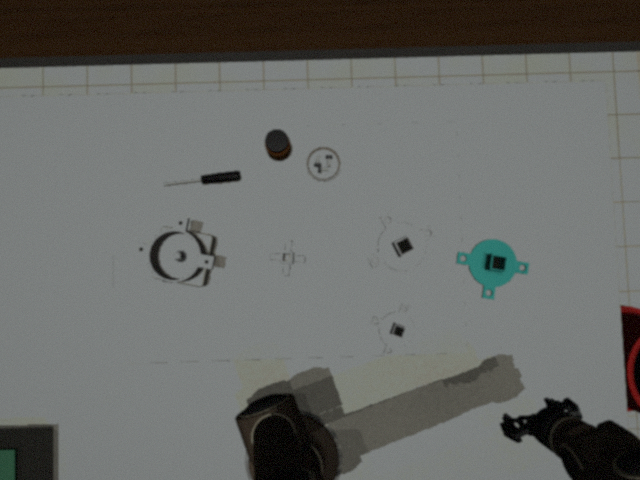

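View pics/scene0.png

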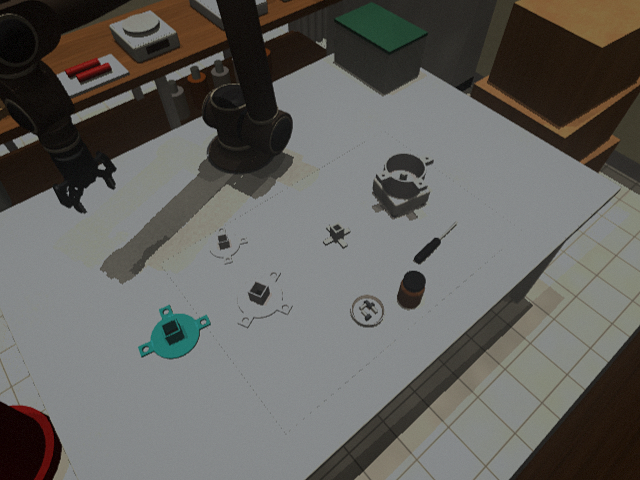

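Top view: the mill is at (181,256), the beater at (289,258), the jar at (278,143), the dish at (323,164) and the screwdriver at (205,179). There are three candidate covers: pale large (402,246), pale small (397,329) and turquoise (493,264). The pale large one fits, since it isn't turquoise and is the larger of its colour. I'll confirm with one enlarged crop.

Run:
```python
import cv2,numpy as np
t=cv2.imread("pics/top0.png");s=cv2.imread("pics/scene0.png")
def crop(im,x,y,w,h,W,H):
    c=cv2.resize(im[y:y+h,x:x+w],(W,H),interpolation=cv2.INTER_CUBIC).astype(float)
    return np.clip((c-40)*1.7,0,255).astype(np.uint8)
a=np.hstack([crop(t,360,205,80,60+20,300,300),crop(t,360,290,80,80,300,300)])
b=np.hstack([crop(t,135,210,80*5//4,100,300,300),crop(t,260,230,60,60,300,300)])
cv2.imwrite("pics/m0.png",np.vstack([a,b]))
```

```text
(no output)
```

View pics/m0.png

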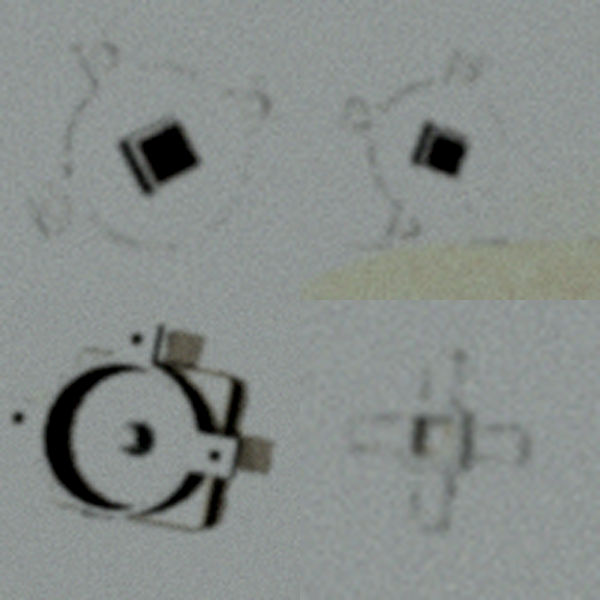

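The top-left crop shows the larger pale cover: full-size ring, lugs at about (387,221), (429,232) and (373,262), with the single lug at (387,221). The top-right one is clearly smaller. The mill holes are at about (180,223), (141,249) and (206,262), with the single one at (180,223).

```bash
cat > h.py <<'E'
from workcell import *
import cv2,numpy as np
def avg(n,k=6): return np.mean([grab_frame(n).astype(float) for _ in range(k)],0)
def ray(n,uv,z):
    c=camera_info(n);M=np.array(c["world_to_cam"]);R,t=M[:3,:3],M[:3,3]
    o=-R.T@t;d=R.T@np.linalg.inv(c["intrinsics"])@np.array([uv[0],uv[1],1.])
    return (o+d*(z-o[2])/d[2])[:2]
def proj(n,p):
    c=camera_info(n);M=np.array(c["world_to_cam"]);q=np.array(c["intrinsics"])@(M[:3,:3]@np.asarray(p)+M[:3,3]);return q[:2]/q[2]
def fit(model,pts):  # 2D rigid: returns centre, yaw, residuals mm
    model,pts=np.array(model,float),np.array(pts);a,b=model-model.mean(0),pts-pts.mean(0)
    y=np.arctan2((a[:,0]*b[:,1]-a[:,1]*b[:,0]).sum(),(a*b).sum());R=np.array([[np.cos(y),-np.sin(y)],[np.sin(y),np.cos(y)]])
    c=pts.mean(0)-R@model.mean(0);return c,y,np.linalg.norm(pts-c-model@R.T,axis=1)*1e3
def blobs(g,box,thr,mn,mx):  # dark blobs in box, weighted centroids
    x0,y0,x1,y1=box;s=g[y0:y1,x0:x1];m=(s<thr).astype(np.uint8)
    n,l,st,_=cv2.connectedComponentsWithStats(m,connectivity=8);out=[]
    for i in range(1,n):
        if mn<=st[i,4]<=mx:
            k=cv2.dilate((l==i).astype(np.uint8),np.ones((3,3)));w=np.clip(np.median(s)-s,0,None)*k
            yy,xx=np.mgrid[y0:y1,x0:x1];out.append((round((w*xx).sum()/w.sum(),2),round((w*yy).sum()/w.sum(),2),int(st[i,4])))
    return out
def psi(s=None):
    q=(s or sense())["orientation"];return 2*np.arctan2(q[1],q[0])
def go(p,yaw=None,mod=np.pi/2):
    s=sense();a=psi(s);d=np.array(p)-s["tcp_pos"];e=0 if yaw is None else (yaw-a+mod/2)%mod-mod/2
    print("shift cm",np.round(100*np.array([d[0]*np.cos(a)+d[1]*np.sin(a),d[0]*np.sin(a)-d[1]*np.cos(a),-d[2]]),2),"turn",round(-e,3),"now",np.round(s["tcp_pos"],4),round(a,4),"F",np.round(s["ft_force"],1),"open",round(s["opening"],4),"t",round(s["t"],2))
E
python3 - <<'E'
from h import *
T=avg("top");S=avg("scene");np.save("T0.npy",T);np.save("S0.npy",S)
g=T.mean(2)
print("mill",blobs(g,(130,210,225,300),70,2,30))
print("neck",blobs(g,(385,230,418,262),70,20,400))
for uv in((180.3,223),(141,249.3),(206.3,262)):print(np.round(ray("top",uv,.14),4))
def crop(im,x,y,w,h,W,H):
    c=cv2.resize(im[y:y+h,x:x+w,::-1],(W,H),interpolation=cv2.INTER_CUBIC)
    lo,hi=np.percentile(c,[1,99]);return np.clip((c-lo)/(hi-lo)*255,0,255).astype(np.uint8)
a=np.hstack([crop(T,365,210,75,60,400,320),crop(S,228,260,75,60,400,320)])
b=np.hstack([crop(T,262,232,56,56,266,266),crop(S,315,210,45,45,266,266),crop(S,365,145,75,75,266,266)])
cv2.imwrite("pics/m1.png",np.vstack([a,np.pad(b,((0,0),(0,2),(0,0)))]))
E
```

```text
mill [(np.float64(180.27), np.float64(222.55), 3), (np.float64(140.58), np.float64(248.67), 4), (np.float64(206.3), np.float64(261.45), 4)]
neck [(np.float64(404.19), np.float64(245.49), 143), (np.float64(395.96), np.float64(249.41), 22)]
[0.591  0.2417]
[0.5328 0.333 ]
[0.499  0.1832]
```

View pics/m1.png

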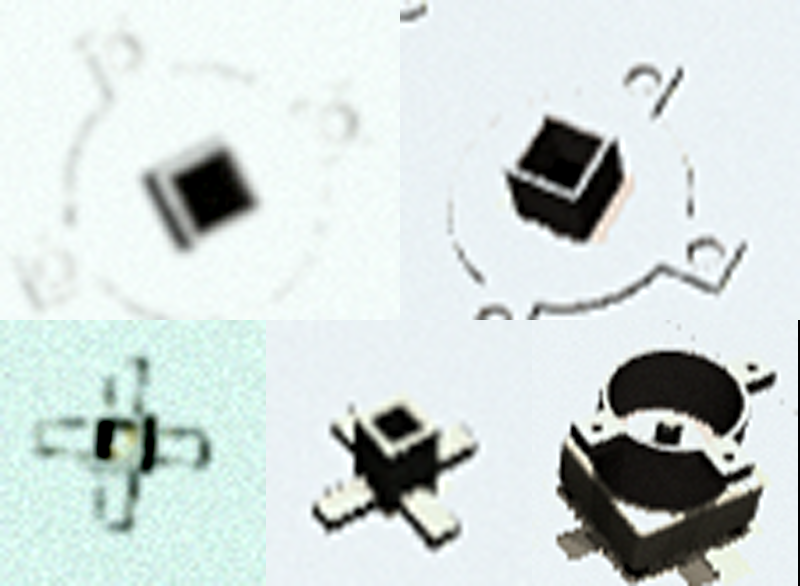

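The stretched crops show the square neck opening (dark, white rim) in both views, the beater hub's bore at about (337,228) in the scene view, and the mill's shaft inside the chamber. Next I'll measure the dark square openings on the z=0.05 plane in both views.

Run:
```python
from h import *
T=np.load("T0.npy").mean(2);S=np.load("S0.npy").mean(2)
def quad(n,g,box,thr,z,seed):
    x0,y0,x1,y1=box;k=8
    s=cv2.resize(g[y0:y1,x0:x1].astype(np.float32),None,fx=k,fy=k,interpolation=cv2.INTER_CUBIC)
    l=cv2.connectedComponents((s<thr).astype(np.uint8))[1]
    i=l[int((seed[1]-y0+.5)*k),int((seed[0]-x0+.5)*k)]
    if i==0: print(n,"seed bright",g[int(seed[1]),int(seed[0])]);return
    c=max(cv2.findContours((l==i).astype(np.uint8),cv2.RETR_EXTERNAL,cv2.CHAIN_APPROX_NONE)[0],key=len)[:,0].astype(float)
    uv=(c+.5)/k-.5+[x0,y0]
    P=np.array([ray(n,q,z) for q in uv]).astype(np.float32)
    m=cv2.moments((P-P.mean(0)).reshape(-1,1,2)*1000);cen=P.mean(0)+np.array([m['m10'],m['m01']])/m['m00']/1000
    r=cv2.minAreaRect(P*1000);print(n,thr,"cen",np.round(cen,4),"rect",np.round(r[0],1),np.round(r[1],1),"ang",round(r[2],1))
for th in(70,90,110):
    quad("top",T,(385,228,422,264),th,.05,(404,245))
    quad("scene",S,(240,270,282,312),th,.05,(258,289))
    quad("scene",S,(315,210,360,250),th,.05,(337,228))
mod=[[.077,0],[0,.077],[0,-.077]]
c,y,r=fit(mod,[ray("top",q,.14) for q in((180.27,222.55),(140.58,248.67),(206.3,261.45))]);print("mill top",np.round(c,4),np.degrees(y),r)
M={"a":.077*np.array([np.cos(y),np.sin(y)])+c,"b":.077*np.array([-np.sin(y),np.cos(y)])+c,"c":.077*np.array([np.sin(y),-np.cos(y)])+c}
for k,v in M.items():print(k,proj("scene",[*v,.14]))
print("shaft",proj("scene",[*c,.112]),proj("top",[*c,.112]))
for uv in((386.7,221),(428.8,232.5),(373.3,262.3)):print("cover lug",np.round(ray("top",uv,.006),4))
print("scene dark near mill",blobs(S,(370,145,440,200),90,2,60))
print("beater arms mid top",ray("top",(287.7,258.1),.01))
```

```text
top 70 cen [ 0.5269 -0.2912] rect [ 527. -291.] [30.3 30.4] ang 25.9
scene 70 cen [ 0.5266 -0.2937] rect [ 526.5 -293.7] [31.6 31.3] ang 26.5
scene 70 cen [5.063e-01 2.000e-04] rect [5.064e+02 2.000e-01] [17.  17.2] ang 86.1
top 90 cen [ 0.5247 -0.2865] rect [ 525.7 -286. ] [39.6 43.5] ang 24.8
scene 90 cen [ 0.5266 -0.2937] rect [ 526.5 -293.8] [33.  33.3] ang 26.5
scene 90 cen [5.063e-01 3.000e-04] rect [5.063e+02 4.000e-01] [19.5 18.7] ang 83.3
top 110 cen [ 0.5258 -0.2854] rect [ 525.8 -285.9] [43.5 47.1] ang 25.3
scene 110 cen [ 0.5401 -0.3   ] rect [ 539.2 -299.8] [55.9 59.6] ang 25.1Traceback (most recent call last):
  File "<stdin>", line 17, in <module>
  File "<stdin>", line 11, in quad
  File "h.py", line 5, in ray
    c=camera_info(n);M=np.array(c["world_to_cam"]);R,t=M[:3,:3],M[:3,3]
ValueError: time passes only in moves, steps and waits
```

```bash
sed -i 's/^def avg/import functools\ncamera_info=functools.lru_cache(None)(camera_info)\ndef avg/' h.py
python3 - <<'E'
from h import *
S=np.load("S0.npy").mean(2)
mod=[[.077,0],[0,.077],[0,-.077]]
c,y,r=fit(mod,[ray("top",q,.14) for q in((180.27,222.55),(140.58,248.67),(206.3,261.45))]);print("mill top",np.round(c,4),np.degrees(y),r)
for k,v in zip("abc",mod):
    R=np.array([[np.cos(y),-np.sin(y)],[np.sin(y),np.cos(y)]]);print(k,proj("scene",[*(c+R@v[:]),.14]))
print("shaft",proj("scene",[*c,.112]),proj("top",[*c,.112]))
p=[ray("top",uv,.006) for uv in((386.7,221),(428.8,232.5),(373.3,262.3))]
for o in((0,1,2),(0,2,1)):print("cover",fit(mod,[p[i] for i in o]))
print("scene dark",[tuple(map(float,b)) for b in blobs(S,(370,145,440,205),100,2,60)])
print("beater arms mid top",ray("top",(287.7,258.1),.01),"scene tips z.01",[np.round(ray("scene",((x-266)/5.911+315,(yy-320)/5.911+210),.01),3) for x,yy in((460,439),(332,510),(440,530),(343,417))])
go([.5063,.0002,.2],np.radians(-5))
E
```

```text
mill top [0.5172 0.2586] -12.718779713210536 [0.23171955 0.33301786 0.34586598]
a [420.87936241 183.19989984]
b [427.50797018 157.83507043]
c [383.67415675 174.84077999]
shaft [404.54750129 172.9393375 ] [176.44834323 255.43543222]
cover (array([ 0.57007389, -0.2677402 ]), np.float64(-2.682567137840757), array([102.70335505,  51.46472801,  51.59364459]))
cover (array([ 0.52406936, -0.29051505]), np.float64(0.4603447642939612), array([0.08202017, 4.23673426, 4.31038094]))
scene dark [(426.57, 158.0, 6.0), (429.05, 162.56, 28.0), (383.9, 167.9, 7.0), (402.75, 177.06, 45.0), (423.22, 176.85, 11.0), (382.89, 175.03, 5.0), (420.05, 183.19, 6.0)]
beater arms mid top [0.5053117  0.00084357] scene tips z.01 [array([0.514, 0.039]), array([ 0.506, -0.039]), array([ 0.55 , -0.006]), array([0.465, 0.003])]
shift cm [ 47.97 -36.31   3.13] turn 0.413 now [ 0.168  -0.4974  0.2313] 0.3258 F [0.5 0.9 0.3] open 0.0854 t 0.7
```

Call:
{"fn": "drive_tool", "kwargs": {
  "motion": [
    [24, -18.2, 2, 0.2, 1],
    [24, -18.2, 2, 0.42, 1],
    [24, -18.2, 2, 0.42, 1],
    [24, -18.2, 2, 0.42, 1],
    [24, -18.2, 2, 0.42, 1],
    [24, -18.2, 2, 0.42, 1],
    [24, -18.2, 2, 0.42, 1],
    [24, -18.2, 2, 0.42, 1]
  ]
}}

```text
t: 1.37
tcp_pos: [0.3385, -0.2449, 0.2113]
orientation: [0.999, -0.046, 0.0, -0.0]
ft_force: [0.1, -0.5, -0.4]
opening: 0.0852
grasp_force: 0.0
```

Run:
```python
from h import *
T=np.load("T0.npy");S=np.load("S0.npy")
mod=[[.077,0],[0,.077],[0,-.077]]
c,y,r=fit(mod,[ray("scene",q,.14) for q in((420.05,183.19),(426.57,158.0),(382.89,175.03))]);print("mill scene",np.round(c,4),np.degrees(y),r)
def crop(im,x,y,w,h,W,H):
    c=cv2.resize(im[y:y+h,x:x+w,::-1],(W,H),interpolation=cv2.INTER_CUBIC)
    lo,hi=np.percentile(c,[1,99]);return np.clip((c-lo)/(hi-lo)*255,0,255).astype(np.uint8)
cv2.imwrite("pics/m2.png",np.hstack([crop(T,166,241,30,30,390,390),crop(S,390,160,30,30,390,390)]))
go([.507,.001,.2],np.radians(-5.5))
```

```text
mill scene [0.5159 0.2563] -12.523584313011161 [0.43442277 0.45540042 0.15630212]
shift cm [ 14.54 -26.02   1.13] turn 0.005 now [ 0.3385 -0.2449  0.2113] -0.0913 F [ 0.1 -0.5 -0.4] open 0.0852 t 1.37
```

View pics/m2.png

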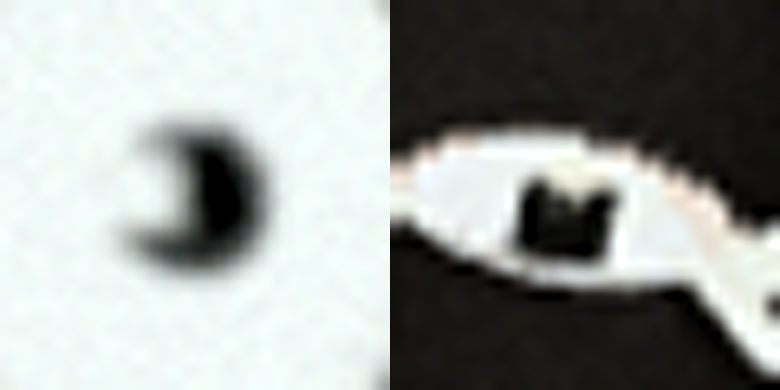

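The scene crop shows the shaft's near corner at about (434,176). Its two faces are nearly equally wide, so with the view ray the shaft's yaw is about -4 to -9°. Next is the beater.

Call:
{"fn": "drive_tool", "kwargs": {
  "motion": [
    [14.5, -26.0, 8, 0.005, 1],
    [14.5, -26.0, 8, 0.005, 1],
    [14.5, -26.0, 8, 0.005, 1],
    [14.5, -26.0, 8, 0.005, 1],
    [14.5, -26.0, 8, 0.005, 1],
    [14.5, -26.0, 8, 0.005, 1],
    [14.5, -26.0, 8, 0.005, 1],
    [14.5, -26.0, 8, 0.005, 1]
  ]
}}

```text
t: 2.03
tcp_pos: [0.5059, -0.0246, 0.1298]
orientation: [1.0, -0.03, -0.0, -0.01]
ft_force: [0.1, -0.9, 0.7]
opening: 0.0854
grasp_force: 0.0
```

```bash
python3 -c "
from h import *
go([.507,.001,.016],np.radians(-5.5))"
```

```text
shift cm [-0.04 -2.56 11.38] turn 0.037 now [ 0.5059 -0.0246  0.1298] -0.0594 F [ 0.1 -0.9  0.7] open 0.0854 t 2.03
```

Call:
{"fn": "drive_tool", "kwargs": {
  "motion": [
    [0, 0, 0, 0, 1],
    [0, 0, 0, 0, 1],
    [0, 0, 0, 0, 1]
  ]
}}

```text
t: 2.28
tcp_pos: [0.5037, -0.0283, 0.1318]
orientation: [0.999, -0.033, 0.0, -0.009]
ft_force: [0.2, -0.1, 0.0]
opening: 0.0853
grasp_force: 0.0
```

```bash
python3 -c "
from h import *
go([.507,.001,.016],np.radians(-5.5))"
```

```text
shift cm [ 0.13 -2.95 11.58] turn 0.03 now [ 0.5037 -0.0283  0.1318] -0.0661 F [ 0.2 -0.1  0. ] open 0.0853 t 2.28
```

Call:
{"fn": "drive_tool", "kwargs": {
  "motion": [
    [0.1, -2.9, 3, 0.03, 1],
    [0.1, -2.9, 5, 0.03, 1],
    [0.1, -2.9, 6, 0.03, 1],
    [0.1, -2.9, 6, 0.03, 1],
    [0.1, -2.9, 6, 0.03, 1]
  ]
}}

```text
t: 2.7
tcp_pos: [0.5054, -0.0213, 0.0725]
orientation: [0.999, -0.031, -0.0, -0.019]
ft_force: [0.4, -0.1, -0.4]
opening: 0.0852
grasp_force: 0.0
```

```bash
python3 - <<'E'
s=open('h.py').read();i=s.index("def go")
s=s[:i]+'''from scipy.spatial.transform import Rotation as Ro
def go(p,yaw=None,mod=np.pi/2):
    s=sense();a=psi(s);d=np.array(p)-s["tcp_pos"];e=0 if yaw is None else (yaw-a+mod/2)%mod-mod/2
    R=Ro.from_quat(s["orientation"]).as_matrix()
    print("shift cm",np.round(100*R.T@d,2),"turn",round(-e,3),"now",np.round(s["tcp_pos"],4),"psi",round(a,4),"toolz",np.round(R[:,2],4),"F",np.round(s["ft_force"],1),"T",np.round(s["wrist_torque"],2),"open",round(s["opening"],4),"g",round(s["grasp_force"],1),"t",round(s["t"],2))
'''
open('h.py','w').write(s)
E
python3 -c "
from h import *
go([.507,.001,.016],np.radians(-5.5))"
```

```text
shift cm [ 0.03 -2.02  5.73] turn 0.033 now [ 0.5054 -0.0213  0.0725] psi -0.0628 toolz [ 0.0011  0.037  -0.9993] F [ 0.4 -0.1 -0.4] T [-0.02 -0.04 -0.03] open 0.0852 g 0.0 t 2.7
```

```bash
python3 -c "
from h import *
s=sense();print(np.round(s['joint_pos'],3),np.round(s['dq'],3),s['orientation'])"
```

```text
[-0.064  0.141 -0.376  1.056  0.037  3.141] [ 0.007 -0.01   0.031  0.004  0.001  0.001] [ 9.99336320e-01 -3.13669988e-02 -1.72470574e-05 -1.85210775e-02]
```

Joint 6 is at its limit (q6 = q1 + π − ψ), so I'll turn the other way to ψ = 84.5°.

Call:
{"fn": "drive_tool", "kwargs": {
  "motion": [
    [0, 0, -2, -1.54, 1],
    [0, 0, -2, -1.54, 1],
    [0, 0, -2, -1.54, 1],
    [0, 0, -2, -1.54, 1],
    [0, 0, -2, -1.54, 1],
    [0, 0, -2, -1.54, 1],
    [0, 0, -2, -1.54, 1],
    [0, 0, -2, -1.54, 1]
  ]
}}

```text
t: 3.37
tcp_pos: [0.5067, -0.0217, 0.094]
orientation: [0.89, 0.455, 0.01, -0.015]
ft_force: [0.3, -0.2, 0.3]
opening: 0.0853
grasp_force: 0.0
```

```bash
python3 -c "
from h import *
go([.507,.001,.08],np.radians(84.5),np.pi)"
```

```text
shift cm [ 1.81 -1.28  1.48] turn -0.53 now [ 0.5067 -0.0217  0.094 ] psi 0.9444 toolz [ 0.0041  0.0369 -0.9993] F [ 0.3 -0.2  0.3] T [-0.02  0.    0.01] open 0.0853 g 0.0 t 3.37
```

The limit left a 2.1° tilt in the commanded pose. I'll turn to the opposite end of joint 6 and undo it there the same way.

Call:
{"fn": "drive_tool", "kwargs": {
  "motion": [
    [0, 0, -3, -1.0, 1],
    [0, 0, -3, -1.0, 1],
    [0, 0, -3, -1.0, 1],
    [0, 0, -3, -1.0, 1],
    [0, 0, -3, -1.0, 1],
    [0, 0, -3, -1.0, 1],
    [0, 0, -3, -1.0, 1],
    [0, 0, -3, -1.0, 1]
  ]
}}

```text
t: 4.03
tcp_pos: [0.5065, -0.0228, 0.124]
orientation: [0.563, 0.826, 0.016, -0.009]
ft_force: [1.2, -0.4, -0.0]
opening: 0.0855
grasp_force: 0.0
```

Call:
{"fn": "drive_tool", "kwargs": {
  "motion": [
    [0, 0, 0, -1.0, 1],
    [0, 0, 0, -1.0, 1],
    [0, 0, 0, -1.0, 1],
    [0, 0, 0, -1.0, 1],
    [0, 0, 0, -1.0, 1],
    [0, 0, 0, -1.0, 1],
    [0, 0, 0, -1.0, 1],
    [0, 0, 0, -1.0, 1]
  ]
}}

```text
t: 4.7
tcp_pos: [0.5065, -0.0228, 0.1239]
orientation: [0.098, 0.995, 0.019, 0.0]
ft_force: [0.4, -0.1, 0.4]
opening: 0.0855
grasp_force: 0.0
```

Call:
{"fn": "drive_tool", "kwargs": {
  "motion": [
    [0, 0, 0, -1.0, 1],
    [0, 0, 0, -1.0, 1],
    [0, 0, 0, -1.0, 1],
    [0, 0, 0, -1.0, 1],
    [0, 0, 0, -1.0, 1],
    [0, 0, 0, -1.0, 1],
    [0, 0, 0, -1.0, 1],
    [0, 0, 0, -1.0, 1]
  ]
}}

```text
t: 5.37
tcp_pos: [0.5065, -0.0228, 0.124]
orientation: [-0.391, 0.92, 0.016, 0.009]
ft_force: [-0.5, -0.3, -0.6]
opening: 0.0853
grasp_force: 0.0
```

Call:
{"fn": "drive_tool", "kwargs": {
  "motion": [
    [0, 0, 0, -1.0, 1],
    [0, 0, 0, -1.0, 1],
    [0, 0, 0, -1.0, 1],
    [0, 0, 0, -1.0, 1],
    [0, 0, 0, -1.0, 1],
    [0, 0, 0, -1.0, 1],
    [0, 0, 0, -1.0, 1],
    [0, 0, 0, -1.0, 1]
  ]
}}

```text
t: 6.03
tcp_pos: [0.5065, -0.0228, 0.1239]
orientation: [0.784, -0.62, -0.01, -0.016]
ft_force: [0.7, 0.2, 0.5]
opening: 0.0851
grasp_force: 0.0
```

Call:
{"fn": "drive_tool", "kwargs": {
  "motion": [
    [0, 0, 0, -1.0, 1],
    [0, 0, 0, -1.0, 1],
    [0, 0, 0, -1.0, 1],
    [0, 0, 0, -1.0, 1],
    [0, 0, 0, -1.0, 1],
    [0, 0, 0, -1.0, 1],
    [0, 0, 0, -1.0, 1],
    [0, 0, 0, -1.0, 1]
  ]
}}

```text
t: 6.7
tcp_pos: [0.5065, -0.0228, 0.124]
orientation: [0.986, -0.169, -0.001, -0.019]
ft_force: [0.7, 0.8, 0.5]
opening: 0.0851
grasp_force: 0.0
```

```bash
python3 -c "
from h import *
go([.507,.001,.12],np.radians(84.5),np.pi);print(sense()['joint_pos'])"
```

```text
shift cm [-0.74 -2.24  0.48] turn 1.328 now [ 0.5065 -0.0228  0.124 ] psi -0.3388 toolz [ 0.0041  0.0369 -0.9993] F [0.7 0.8 0.5] T [-0.02  0.03 -0.07] open 0.0851 g 0.0 t 6.7
[-0.06655612  0.11283269 -0.29095307  1.16540464  0.03708188 -2.86928157]
```

Call:
{"fn": "drive_tool", "kwargs": {
  "motion": [
    [0, 0, 0, -0.12, 1],
    [0, 0, 0, -0.24, 1],
    [0, 0, 0, -0.3, 1],
    [1, 2.8, 0, -0.3, 1],
    [1, 2.8, 0, -0.3, 1],
    [1, 2.8, 0, -0.3, 1]
  ]
}}

```text
t: 7.2
tcp_pos: [0.5077, -0.0319, 0.1218]
orientation: [0.999, -0.038, 0.001, -0.01]
ft_force: [-0.5, 0.1, 0.0]
opening: 0.0854
grasp_force: 0.0
```

```bash
python3 -c "
from h import *
go([.507,.001,.12],np.radians(84.5),np.pi);print(sense()['joint_pos'])"
```

```text
shift cm [-0.32 -3.27  0.25] turn -1.55 now [ 0.5077 -0.0319  0.1218] psi -0.0756 toolz [ 0.0024  0.0207 -0.9998] F [-0.5  0.1  0. ] T [-0.   -0.05 -0.02] open 0.0854 g 0.0 t 7.2
[-0.07479675  0.117628   -0.29003104  1.16232233  0.02081594 -3.14074226]
```

Call:
{"fn": "drive_tool", "kwargs": {
  "motion": [
    [0.2, 3, 0, -0.03, 1],
    [0.2, 3, 0, -0.03, 1],
    [0.2, 3, 0, -0.03, 1]
  ]
}}

```text
t: 7.45
tcp_pos: [0.5089, -0.0384, 0.1202]
orientation: [0.999, -0.039, -0.0, -0.001]
ft_force: [-0.7, 0.3, 0.2]
opening: 0.0853
grasp_force: 0.0
```

```bash
python3 -c "
from h import *
go([.507,.001,.12],np.radians(84.5),np.pi);print(sense()['joint_pos'])"
```

```text
shift cm [-0.5  -3.92  0.03] turn -1.553 now [ 0.5089 -0.0384  0.1202] psi -0.0779 toolz [-2.0e-04  2.9e-03 -1.0e+00] F [-0.7  0.3  0.2] T [0.01 0.02 0.01] open 0.0853 g 0.0 t 7.45
[-7.70065704e-02  1.22359505e-01 -2.88146854e-01  1.16068343e+00
  2.83483095e-03 -3.14066545e+00]
```

Call:
{"fn": "drive_tool", "kwargs": {
  "motion": [
    [-0.4, -3.9, 0, 1.0, 1],
    [-0.4, -3.9, 0, 1.0, 1],
    [-0.4, -3.9, 0, 1.0, 1],
    [-0.4, -3.9, 0, 1.0, 1],
    [-0.4, -3.9, 0, 1.0, 1],
    [-0.4, -3.9, 0, 1.0, 1],
    [-0.4, -3.9, 0, 1.0, 1],
    [-0.4, -3.9, 0, 1.0, 1]
  ]
}}

```text
t: 8.12
tcp_pos: [0.5078, 0.0011, 0.1202]
orientation: [0.86, -0.511, -0.001, -0.001]
ft_force: [0.4, 0.9, 0.5]
opening: 0.085
grasp_force: 0.0
```

Call:
{"fn": "drive_tool", "kwargs": {
  "motion": [
    [0, 0, 0, 0.59, 1],
    [0, 0, 0, 0.59, 1],
    [0, 0, 0, 0.59, 1],
    [0, 0, 0, 0.59, 1],
    [0, 0, 0, 0.59, 1],
    [0, 0, 0, 0.59, 1]
  ]
}}

```text
t: 8.62
tcp_pos: [0.5078, 0.0011, 0.1202]
orientation: [-0.676, 0.737, 0.001, 0.001]
ft_force: [-0.1, -1.1, 0.5]
opening: 0.0855
grasp_force: 0.0
```

```bash
python3 -c "
from h import *
go([.507,.001,.016],np.radians(84.5),np.pi);print(sense()['joint_pos'])"
```

```text
shift cm [ 0.05  0.07 10.42] turn 0.009 now [0.5078 0.0011 0.1202] psi 4.6251 toolz [-4.e-04  3.e-03 -1.e+00] F [-0.1 -1.1  0.5] T [ 0.   -0.01  0.02] open 0.0855 g 0.0 t 8.62
[ 3.99703530e-04  1.17659875e-01 -2.93514412e-01  1.16004462e+00
  3.00213303e-03 -1.48312246e+00]
```

Call:
{"fn": "drive_tool", "kwargs": {
  "motion": [
    [0, 0, 3.5, 0.01, 1],
    [0, 0, 7, 0.01, 1],
    [0, 0, 9.5, 0.01, 0.2],
    [0, 0, 10.4, 0.01, 0],
    [0, 0, 10.4, 0.01, -1],
    [0, 0, 10.4, 0.01, -1],
    [0, 0, 10.4, 0.01, -1],
    [0, 0, 10.4, 0.01, -1]
  ]
}}

```text
t: 9.28
tcp_pos: [0.5092, 0.0013, 0.018]
orientation: [-0.673, 0.74, 0.0, 0.002]
ft_force: [-0.1, 0.3, -2.3]
opening: 0.0292
grasp_force: 59.5
```

Call:
{"fn": "drive_tool", "kwargs": {
  "motion": [
    [0, 0, 0, 0, -1],
    [0, 0, 0, 0, -1],
    [0, 0, 0, 0, 0.2],
    [0, 0, 0, 0, 0.2],
    [0, 0, 0, 0.1, 0.4],
    [0, 0, 0, 0.2, 0.4],
    [0, 0, 0, 0.3, 0.4],
    [0, 0, 0, 0.4, 0.4]
  ]
}}

```text
t: 9.95
tcp_pos: [0.5076, 0.0013, 0.0161]
orientation: [-0.51, 0.86, 0.001, 0.0]
ft_force: [-0.6, 0.4, -0.2]
opening: 0.0602
grasp_force: 0.0
```

Call:
{"fn": "drive_tool", "kwargs": {
  "motion": [
    [0, 0, 0, 1.0, 0.4],
    [0, 0, 0, 1.0, 0.4],
    [0, 0, 0, 1.0, 0.4],
    [0, 0, 0, 1.0, 0.4],
    [0, 0, 0, 1.0, 0.4],
    [0, 0, 0, 1.0, 0.4],
    [0, 0, 0, 1.0, 0.4],
    [0, 0, 0, 1.0, 0.4]
  ]
}}

```text
t: 10.62
tcp_pos: [0.5076, 0.0013, 0.016]
orientation: [-0.035, 0.999, 0.001, -0.0]
ft_force: [0.9, -0.1, -0.3]
opening: 0.0599
grasp_force: 0.0
```

Call:
{"fn": "drive_tool", "kwargs": {
  "motion": [
    [0, 0, 0, 0.17, 0.4],
    [0, 0, 0, 0.17, 0.4],
    [0, 0, 0, 0.17, -1],
    [0, 0, 0, 0.17, -1],
    [0, 0, 0, 0.17, -1],
    [0, 0, 0, 0.17, -1],
    [0, 0, 0, 0.17, -1],
    [0, 0, 0, 0.17, -1]
  ]
}}

```text
t: 11.28
tcp_pos: [0.508, 0.0013, 0.0163]
orientation: [0.047, 0.999, 0.001, 0.0]
ft_force: [-0.4, 0.3, 1.6]
opening: 0.0294
grasp_force: 59.8
```

```bash
python3 -c "
from h import *
go([.507,.001,.016],np.radians(84.5),np.pi/2);print(sense()['joint_pos'])"
```

```text
shift cm [ 0.1  -0.04  0.03] turn 0.002 now [0.508  0.0013 0.0163] psi 3.0476 toolz [ 2.0e-04  2.9e-03 -1.0e+00] F [-0.4  0.3  1.6] T [-0.06  0.02  0.08] open 0.0294 g 59.8 t 11.28
[ 8.48054109e-04  1.86168626e-01 -4.53918901e-01  9.30541235e-01
  2.89303830e-03  9.48220788e-02]
```

Call:
{"fn": "drive_tool", "kwargs": {
  "motion": [
    [0, 0, -2, 0, -1],
    [0, 0, -5, 0, -1],
    [0, 0, -9, 0, -1],
    [0, 0, -13, 0, -1],
    [0, 0, -16, 0, -1],
    [0, 0, -17.5, 0, -1],
    [0, 0, -17.5, 0, -1],
    [0, 0, -17.5, 0, -1]
  ]
}}

```text
t: 11.95
tcp_pos: [0.508, 0.0007, 0.191]
orientation: [0.047, 0.999, 0.001, 0.0]
ft_force: [0.4, 0.5, -2.2]
opening: 0.0294
grasp_force: 59.9
```

```bash
python3 -c "
from h import *
go([.5177,.2578,.19],np.radians(173),np.pi/2)"
```

```text
shift cm [ 1.46 25.68  0.18] turn 0.028 now [0.508  0.0007 0.191 ] psi 3.0472 toolz [ 4.0e-04  2.9e-03 -1.0e+00] F [ 0.4  0.5 -2.2] T [-0.    0.03 -0.03] open 0.0294 g 59.9 t 11.95
```

Call:
{"fn": "drive_tool", "kwargs": {
  "motion": [
    [0.3, 3, 0, 0.028, -1],
    [0.6, 7, 0, 0.028, -1],
    [0.8, 11, 0, 0.028, -1],
    [1, 15, 0, 0.028, -1],
    [1.2, 19, 0, 0.028, -1],
    [1.3, 22.5, 0, 0.028, -1],
    [1.4, 25, 0, 0.028, -1],
    [1.46, 25.7, 0, 0.028, -1]
  ]
}}

```text
t: 12.62
tcp_pos: [0.5164, 0.2612, 0.1884]
orientation: [0.059, 0.998, 0.001, -0.002]
ft_force: [-0.4, -0.9, -2.4]
opening: 0.0292
grasp_force: 60.3
```

Call:
{"fn": "drive_tool", "kwargs": {
  "motion": [
    [0, 0, 0, 0, -1],
    [0, 0, 0, 0, -1]
  ]
}}

```text
t: 12.78
tcp_pos: [0.5167, 0.2573, 0.1899]
orientation: [0.061, 0.998, 0.0, -0.002]
ft_force: [-0.1, -0.3, -2.5]
opening: 0.029
grasp_force: 60.3
```

Run:
```python
from h import *
T=avg("top",4);S=avg("scene",4);np.save("T1.npy",T);np.save("S1.npy",S)
go([.5177,.2578,.19],np.radians(173),np.pi/2)
def crop(im,x,y,w,h,W,H):
    c=cv2.resize(im[y:y+h,x:x+w,::-1],(W,H),interpolation=cv2.INTER_CUBIC)
    return np.clip((c-20)/(200-20)*255,0,255).astype(np.uint8)
cv2.imwrite("pics/m3.png",np.hstack([crop(T,135,210,80,100,400,500),crop(S,365,120,80,100,400,500)]))
```

```text
shift cm [0.01 0.05 0.22] turn -0.002 now [0.5178 0.2572 0.1922] psi 3.0179 toolz [ 2.e-04  3.e-03 -1.e+00] F [-0.6 -0.7 -1.3] T [0.04 0.04 0.02] open 0.0296 g 60.3 t 13.18
```

View pics/m3.png

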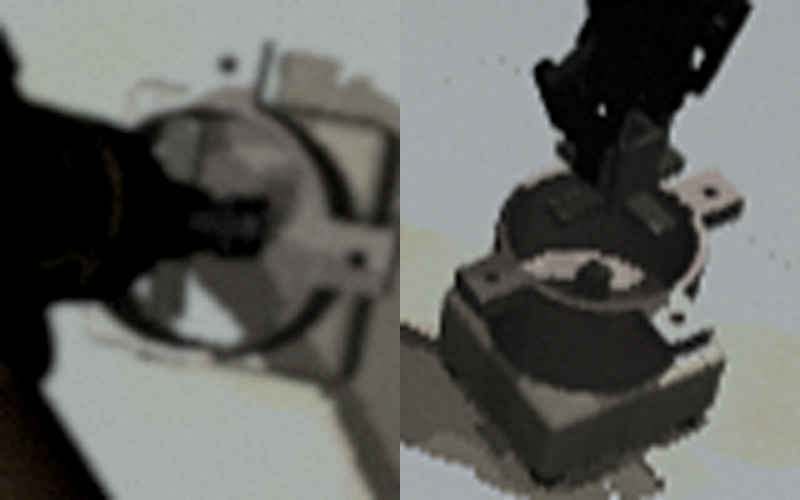

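The scene crop shows the beater hanging over the chamber: arm ends at about (568,207) and (650,213), hub front corner between them. I'll compare these with the projection from the TCP pose.

Run:
```python
from h import *
c=np.array([.5178,.2572]);b=.1922-.0163
a=psi()-np.pi
def P(dx,dy,z):
    R=np.array([[np.cos(a),-np.sin(a)],[np.sin(a),np.cos(a)]]);q=proj("scene",[*(c+R@[dx,dy]),z]);return np.round((q-[365,120])*5+[400,0],0)
for n,p in {"-y end":(0,-.045),"+x end":(.045,0)}.items():print(n,P(*p,b),P(*p,b+.01))
print("hub corner",P(.015,-.015,b+.01),P(.015,-.015,b+.05),"L",P(-.015,-.015,b+.05),"R",P(.015,.015,b+.05))
S=np.load("S1.npy").mean(2)
g=cv2.resize(S[120:220,365:445],None,fx=2,fy=2)
print(np.round(S[148:170,390:425]).astype(int).tolist())
T=np.load("T1.npy").mean(2);print("top holes",blobs(T,(170,212,190,232),95,2,30),blobs(T,(200,254,212,270),85,2,30));print("scene holes",blobs(S,(415,150,436,164),75,2,30),blobs(S,(414,178,426,190),80,2,30),blobs(S,(376,168,392,182),50,2,30))
```

```text
-y end [551. 218.] [554. 205.]
+x end [664. 234.] [667. 222.]
hub corner [612. 200.] [623. 147.] L [589. 116.] R [665. 127.]
[[137, 136, 139, 136, 137, 136, 91, 68, 40, 33, 23, 23, 24, 23, 24, 21, 25, 25, 31, 45, 39, 44, 50, 54, 49, 43, 38, 37, 64, 136, 140, 138, 138, 136, 138], [137, 137, 138, 138, 138, 134, 63, 37, 42, 44, 25, 23, 25, 22, 23, 23, 30, 34, 31, 46, 42, 45, 44, 43, 38, 41, 38, 38, 59, 98, 128, 140, 138, 138, 138], [137, 137, 138, 137, 138, 135, 66, 30, 39, 44, 27, 22, 23, 24, 22, 26, 37, 40, 32, 40, 40, 42, 41, 40, 41, 41, 41, 42, 54, 59, 88, 127, 140, 138, 137], [138, 138, 137, 138, 140, 138, 112, 58, 31, 37, 25, 23, 22, 23, 24, 28, 36, 33, 33, 38, 40, 41, 41, 40, 40, 40, 41, 49, 55, 52, 55, 88, 130, 139, 140], [137, 137, 138, 139, 139, 138, 132, 107, 59, 35, 21, 23, 24, 23, 24, 30, 38, 34, 35, 39, 40, 41, 41, 40, 40, 42, 43, 54, 56, 54, 44, 62, 128, 139, 137], [139, 138, 138, 131, 134, 133, 124, 120, 90, 37, 21, 21, 23, 21, 24, 34, 36, 32, 37, 39, 42, 41, 40, 40, 41, 40, 45, 57, 47, 47, 36, 74, 143, 138, 138], [137, 132, 134, 122, 119, 108, 94, 82, 77, 44, 27, 21, 22
[... 2093 characters left out ...]
 38, 39, 38, 38, 37, 34, 34, 59], [43, 44, 42, 42, 43, 46, 47, 41, 44, 48, 45, 46, 46, 40, 42, 43, 43, 41, 42, 40, 43, 41, 39, 39, 40, 39, 38, 38, 39, 37, 37, 35, 33, 31, 59]]
top holes [(np.float64(186.69), np.float64(226.46), 29), (np.float64(180.09), np.float64(222.5), 6), (np.float64(177.06), np.float64(230.45), 13)] [(np.float64(208.07), np.float64(254.21), 18)]
scene holes [(np.float64(426.59), np.float64(158.0), 2), (np.float64(429.54), np.float64(161.94), 17)] [(np.float64(422.75), np.float64(178.24), 3), (np.float64(420.11), np.float64(183.25), 4)] [(np.float64(384.09), np.float64(168.85), 3), (np.float64(388.95), np.float64(169.32), 17), (np.float64(382.81), np.float64(174.81), 2)]
```

The held beater appears about 0.75 px left of its TCP prediction, the same bias as the mill holes. Correcting for that puts the mill axis at about (0.5176, 0.2578), within 1 mm of the present pose, so I'll lower with force watched.

Call:
{"fn": "drive_tool", "kwargs": {
  "motion": [
    [0, 0.06, 1.5, 0, -1],
    [0, 0.06, 3, 0, -1],
    [0, 0.06, 4.5, 0, -1],
    [0, 0.06, 5.5, 0, -1],
    [0, 0.06, 6.1, 0, -1],
    [0, 0.06, 6.5, 0, -1],
    [0, 0.06, 6.5, 0, -1],
    [0, 0.06, 6.5, 0, -1]
  ]
}}

```text
t: 13.85
tcp_pos: [0.5183, 0.2591, 0.1282]
orientation: [0.061, 0.998, 0.002, 0.001]
ft_force: [-0.7, 0.1, 1.9]
opening: 0.0295
grasp_force: 60.6
```

```bash
python3 -c "
from h import *
go([.5176,.2578,.122],np.radians(173),np.pi/2)"
```

```text
shift cm [ 0.05 -0.14  0.62] turn -0.0 now [0.5183 0.2591 0.1282] psi 3.019 toolz [ 0.0017  0.0039 -1.    ] F [-0.7  0.1  1.9] T [-0.06  0.15  0.05] open 0.0295 g 60.6 t 13.85
```

Call:
{"fn": "drive_tool", "kwargs": {
  "motion": [
    [0, 0, -0.4, 0, -1],
    [0.13, -0.17, -0.4, 0, -1],
    [0.13, -0.17, -0.4, 0, -1],
    [0.13, -0.17, -0.2, 0, -1],
    [0.13, -0.17, 0, 0, -1],
    [0.13, -0.17, 0.1, 0, -1],
    [0.13, -0.17, 0.1, 0, -1]
  ]
}}

```text
t: 14.43
tcp_pos: [0.5159, 0.2574, 0.1259]
orientation: [0.061, 0.998, 0.002, -0.0]
ft_force: [-0.7, 0.9, 1.6]
opening: 0.0294
grasp_force: 60.8
```

```bash
python3 -c "
from h import *
go([.5162,.2563,.122],np.radians(173),np.pi/2)"
```

```text
shift cm [-0.04 -0.11  0.39] turn -0.0 now [0.5159 0.2574 0.1259] psi 3.0192 toolz [-6.0e-04  3.3e-03 -1.0e+00] F [-0.7  0.9  1.6] T [ 0.16  0.3  -0.04] open 0.0294 g 60.8 t 14.43
```

Call:
{"fn": "drive_tool", "kwargs": {
  "motion": [
    [0, 0, 0.1, 0, -1],
    [0, 0, 0.2, 0, -1],
    [0, 0, 0.3, 0, -1],
    [0, 0, 0.3, 0, -1],
    [0, 0, 0.3, 0, -1]
  ]
}}

```text
t: 14.85
tcp_pos: [0.5162, 0.2576, 0.1252]
orientation: [0.061, 0.998, 0.002, 0.001]
ft_force: [-5.0, -1.4, 13.5]
opening: 0.0291
grasp_force: 62.5
```

```bash
python3 -c "
from h import *
go([.5162,.2563,.122],np.radians(173),np.pi/2)"
```

```text
shift cm [-0.02 -0.13  0.32] turn -0.0 now [0.5162 0.2576 0.1252] psi 3.0193 toolz [ 0.0015  0.0044 -1.    ] F [-5.  -1.4 13.5] T [-0.29  1.29  0.05] open 0.0291 g 62.5 t 14.85
```

Call:
{"fn": "drive_tool", "kwargs": {
  "motion": [
    [0, 0, -0.2, 0, -1],
    [0.05, 0, -0.2, 0, -1],
    [0.1, 0, -0.2, 0, -1],
    [0.1, 0, -0.1, 0, -1],
    [0.1, 0, 0, 0, -1],
    [0.1, 0, 0, 0, -1],
    [0.1, 0, 0, 0, -1]
  ]
}}

```text
t: 15.43
tcp_pos: [0.5159, 0.2577, 0.1249]
orientation: [0.061, 0.998, 0.002, 0.001]
ft_force: [-3.0, -1.4, 13.0]
opening: 0.0291
grasp_force: 62.4
```

Run:
```python
from h import *
go([.5162,.2563,.122],np.radians(173),np.pi/2)
T=avg("top",3);S=avg("scene",3);np.save("T2.npy",T);np.save("S2.npy",S)
def crop(im,x,y,w,h,W,H):
    c=cv2.resize(im[y:y+h,x:x+w,::-1],(W,H),interpolation=cv2.INTER_CUBIC)
    return np.clip((c-15)/(120-15)*255,0,255).astype(np.uint8)
cv2.imwrite("pics/m4.png",np.hstack([crop(T,155,230,45,60,390,520),crop(S,380,145,45,60,390,520)]))
```

```text
shift cm [-0.05 -0.13  0.29] turn -0.0 now [0.5159 0.2577 0.1249] psi 3.0191 toolz [ 0.0026  0.004  -1.    ] F [-3.  -1.4 13. ] T [-0.26  0.84  0.06] open 0.0291 g 62.4 t 15.43
```

View pics/m4.png

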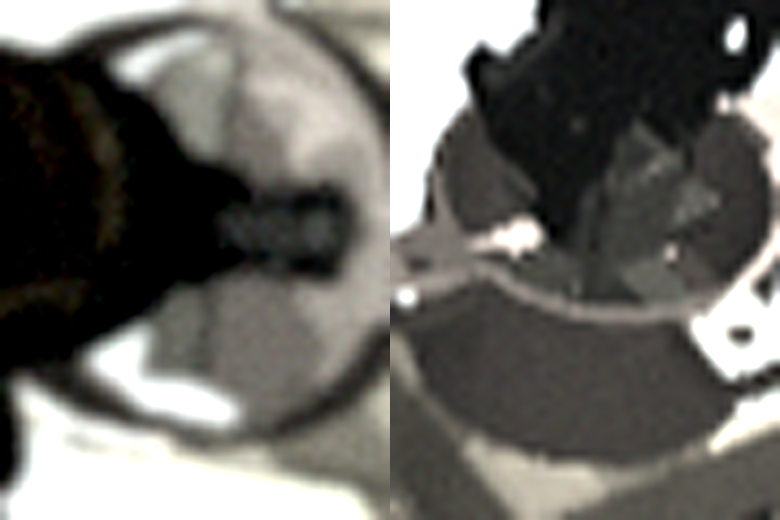

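Call:
{"fn": "drive_tool", "kwargs": {
  "motion": [
    [0, 0, -0.2, 0, -1],
    [0.08, -0.06, -0.2, 0, -1],
    [0.16, -0.06, -0.2, 0, -1],
    [0.16, -0.06, -0.1, 0, -1],
    [0.16, -0.06, 0, 0, -1],
    [0.16, -0.06, 0, 0, -1],
    [0.16, -0.06, 0, 0, -1]
  ]
}}

```text
t: 16.32
tcp_pos: [0.514, 0.2575, 0.1235]
orientation: [0.061, 0.998, 0.002, 0.0]
ft_force: [1.0, 1.8, 6.6]
opening: 0.0289
grasp_force: 61.6
```

```bash
cat >> h.py <<'E'
def contact(h=.22,F0=(-.2,-.3,-2.4),T0=(.03,.04)):
    s=sense();F=s["ft_force"]-np.array(F0);T=s["wrist_torque"][:2]-np.array(T0)
    print("dF",np.round(F,1),"contact at mm",np.round([1e3*(-h*F[0]-T[1])/F[2],1e3*(T[0]-h*F[1])/F[2]],1))
E
python3 -c "
from h import *
go([.5162,.2563,.122],np.radians(173),np.pi/2);contact()"
```

```text
shift cm [-0.23 -0.09  0.15] turn -0.0 now [0.514  0.2575 0.1235] psi 3.0193 toolz [ 0.0011  0.004  -1.    ] F [1.  1.8 6.6] T [ 0.49 -0.2   0.02] open 0.0289 g 61.6 t 16.32
dF [1.2 2.1 9. ] contact at mm [-2.2  1.3]
```

Call:
{"fn": "drive_tool", "kwargs": {
  "motion": [
    [0, 0, 0.1, 0, -1],
    [0, 0, 0.2, 0, -1],
    [0, 0, 0.3, 0, -1],
    [0, 0, 0.3, 0, -1],
    [0, 0, 0.3, 0, -1]
  ]
}}

```text
t: 16.73
tcp_pos: [0.5138, 0.2581, 0.1207]
orientation: [0.061, 0.998, 0.003, 0.0]
ft_force: [-0.1, 4.6, 6.9]
opening: 0.0292
grasp_force: 61.4
```

```bash
python3 -c "
from h import *
go([.5162,.2563,.122],np.radians(173),np.pi/2);contact()"
```

```text
shift cm [-0.25 -0.15 -0.14] turn 0.0 now [0.5138 0.2581 0.1207] psi 3.0199 toolz [ 9.0e-04  5.3e-03 -1.0e+00] F [-0.1  4.6  6.9] T [ 0.82 -0.06  0.13] open 0.0292 g 61.4 t 16.73
dF [0.1 4.9 9.3] contact at mm [  7.9 -32.1]
```

It's past the shoulder. The shaft pushes the tool toward +y, so I'll ease 1 mm that way and go on down.

Call:
{"fn": "drive_tool", "kwargs": {
  "motion": [
    [0, 0.1, 0, 0, -1],
    [0, 0.1, 0.4, 0, -1],
    [0, 0.1, 0.8, 0, -1],
    [0, 0.1, 1.0, 0, -1],
    [0, 0.1, 1.0, 0, -1]
  ]
}}

```text
t: 17.15
tcp_pos: [0.514, 0.2584, 0.1139]
orientation: [0.061, 0.998, 0.003, 0.002]
ft_force: [-6.6, -2.5, 26.6]
opening: 0.0294
grasp_force: 64.0
```

```bash
python3 -c "
from h import *
go([.5162,.2563,.0943],np.radians(173),np.pi/2);contact()"
```

```text
shift cm [-0.23 -0.19  1.96] turn 0.0 now [0.514  0.2584 0.1139] psi 3.0198 toolz [ 0.0035  0.0049 -1.    ] F [-6.6 -2.5 26.6] T [-0.57  1.44  0.28] open 0.0294 g 64.0 t 17.15
dF [-6.4 -2.2 29. ] contact at mm [ 0.5 -4.4]
```

Call:
{"fn": "drive_tool", "kwargs": {
  "motion": [
    [0, 0, -0.3, 0, -1],
    [0, 0, -0.3, -0.04, -1],
    [0, 0, -0.3, -0.04, -1],
    [0, 0, -0.3, -0.04, -1]
  ]
}}

```text
t: 17.48
tcp_pos: [0.5139, 0.2583, 0.1139]
orientation: [0.041, 0.999, 0.002, 0.0]
ft_force: [-1.1, 0.6, 10.5]
opening: 0.029
grasp_force: 62.2
```

```bash
python3 -c "
from h import *
go([.5162,.2563,.0943],np.radians(173),np.pi/2);contact()"
```

```text
shift cm [-0.25 -0.18  1.96] turn 0.04 now [0.5139 0.2583 0.1139] psi 3.0597 toolz [ 0.001   0.0036 -1.    ] F [-1.1  0.6 10.5] T [0.16 0.19 0.2 ] open 0.029 g 62.2 t 17.48
dF [-0.9  0.9 12.9] contact at mm [ 4.1 -5.7]
```

Call:
{"fn": "drive_tool", "kwargs": {
  "motion": [
    [0, 0, 0, -0.05, -1],
    [0, 0, 0, -0.1, -1],
    [0, 0, 0, -0.1, -1],
    [0, 0, 0, -0.1, -1]
  ]
}}

```text
t: 17.82
tcp_pos: [0.5134, 0.2578, 0.1121]
orientation: [-0.008, 1.0, 0.001, -0.001]
ft_force: [2.2, 1.6, -1.8]
opening: 0.0295
grasp_force: 60.8
```

```bash
python3 -c "
from h import *
go([.5162,.2563,.0943],np.radians(173),np.pi/2);contact()"
```

```text
shift cm [-0.28 -0.16  1.78] turn 0.138 now [0.5134 0.2578 0.1121] psi 3.1577 toolz [-0.0011  0.0022 -1.    ] F [ 2.2  1.6 -1.8] T [ 0.18 -0.44  0.  ] open 0.0295 g 60.8 t 17.82
dF [2.4 1.9 0.6] contact at mm [ -83.5 -449.1]
```

Freed: torque about z is gone and the axial force is back to the payload weight. Next I'll ease toward +x and +y and descend.

Call:
{"fn": "drive_tool", "kwargs": {
  "motion": [
    [-0.08, 0.06, 0, 0, -1],
    [-0.08, 0.06, 0.5, 0, -1],
    [-0.08, 0.06, 0.9, 0, -1],
    [-0.08, 0.06, 1.2, 0, -1],
    [-0.08, 0.06, 1.4, 0, -1],
    [-0.08, 0.06, 1.5, 0, -1],
    [-0.08, 0.06, 1.5, 0, -1]
  ]
}}

```text
t: 18.4
tcp_pos: [0.5141, 0.2584, 0.0974]
orientation: [-0.009, 1.0, 0.001, -0.001]
ft_force: [-0.5, -0.9, -2.8]
opening: 0.0294
grasp_force: 60.7
```

```bash
python3 -c "
from h import *
go([.5162,.2563,.0943],np.radians(173),np.pi/2);contact()"
```

```text
shift cm [-0.21 -0.22  0.31] turn 0.14 now [0.5141 0.2584 0.0974] psi 3.159 toolz [-0.001   0.0023 -1.    ] F [-0.5 -0.9 -2.8] T [-0.11  0.13  0.04] open 0.0294 g 60.7 t 18.4
dF [-0.3 -0.6 -0.4] contact at mm [78.3 18.7]
```

Call:
{"fn": "drive_tool", "kwargs": {
  "motion": [
    [0, 0, 0.2, 0, -1],
    [0, 0, 0.35, 0, -1],
    [0, 0, 0.5, 0, -1],
    [0, 0, 0.5, 0, -1],
    [0, 0, 0.5, 0, -1]
  ]
}}

```text
t: 18.82
tcp_pos: [0.5142, 0.2585, 0.0943]
orientation: [-0.009, 1.0, 0.002, 0.0]
ft_force: [-5.4, -2.8, 7.8]
opening: 0.0298
grasp_force: 61.9
```

```bash
python3 -c "
from h import *
go([.5162,.2563,.0943],np.radians(173),np.pi/2);contact()"
```

```text
shift cm [-0.2  -0.22  0.  ] turn 0.14 now [0.5142 0.2585 0.0943] psi 3.159 toolz [ 5.e-04  3.e-03 -1.e+00] F [-5.4 -2.8  7.8] T [-0.62  1.03  0.04] open 0.0298 g 61.9 t 18.82
dF [-5.2 -2.5 10.2] contact at mm [14.8 -9.7]
```

Seated: z = 0.0943 as computed. Now release and rise with fingers half open.

Call:
{"fn": "drive_tool", "kwargs": {
  "motion": [
    [0, 0, -0.3, 0, -1],
    [0, 0, -0.3, 0, 0],
    [0, 0, -0.3, 0, 0],
    [0, 0, -0.3, 0, 0],
    [0, 0, -2, 0, 0],
    [0, 0, -5, 0, 0],
    [0, 0, -9, 0, 0],
    [0, 0, -13, 0, 0.5]
  ]
}}

```text
t: 19.48
tcp_pos: [0.5139, 0.2581, 0.2235]
orientation: [-0.009, 1.0, 0.001, -0.001]
ft_force: [0.8, 1.3, 0.4]
opening: 0.0536
grasp_force: 0.0
```

Call:
{"fn": "drive_tool", "kwargs": {
  "motion": [
    [0, 0, 0, 0.1, 1],
    [0, -4, 0, 0.2, 1],
    [0, -8, 0, 0.3, 1],
    [0, -12, 0, 0.4, 1],
    [0, -16, 0, 0.5, 1],
    [0, -20, 0, 0.6, 1],
    [0, -24, 0, 0.7, 1],
    [0, -26, 0, 0.8, 1]
  ]
}}

```text
t: 20.15
tcp_pos: [0.5189, -0.0052, 0.2224]
orientation: [0.385, 0.923, 0.001, -0.0]
ft_force: [0.9, 0.2, 0.7]
opening: 0.0857
grasp_force: 0.0
```

Run:
```python
from h import *
T=avg("top",3);S=avg("scene",3);np.save("T3.npy",T);np.save("S3.npy",S)
go([.528,-.292,.12],np.radians(26.3),np.pi);print(sense()["joint_pos"])
def crop(im,x,y,w,h,W,H):
    c=cv2.resize(im[y:y+h,x:x+w,::-1],(W,H),interpolation=cv2.INTER_CUBIC)
    return np.clip((c-15)/(160-15)*255,0,255).astype(np.uint8)
cv2.imwrite("pics/m5.png",np.hstack([crop(T,135,210,90,100,400,444),crop(S,365,140,80,80,400,444)]))
```

```text
shift cm [-21.14 -20.08  10.12] turn -1.24 now [ 0.5191 -0.0009  0.2222] psi 2.3609 toolz [-0.      0.0033 -1.    ] F [-0.2 -0.6 -0.3] T [-0.02  0.03 -0.  ] open 0.0854 g 0.0 t 20.45
[-0.0035527   0.11475367 -0.07202992  1.38404806  0.0032764   0.77713503]
```

View pics/m5.png

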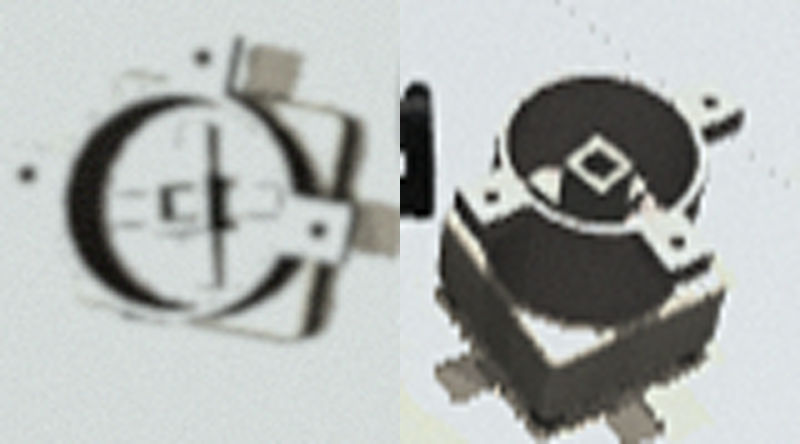

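The beater sits level in the chamber, hub top centred on the shaft and below the rim. Now the cover: grip once at 116.3°, then at 206.3°, to centre it both ways.

Call:
{"fn": "drive_tool", "kwargs": {
  "motion": [
    [-2.5, -2.4, 0, 0.1, 1],
    [-5.3, -5.0, 0, 0.2, 1],
    [-8.1, -7.7, 0, 0.3, 1],
    [-10.9, -10.4, 0, 0.33, 1],
    [-13.7, -13.1, 0, 0.33, 1],
    [-16.5, -15.8, 2, 0.33, 1],
    [-19.3, -18.5, 5, 0.33, 1],
    [-21.1, -20.1, 8, 0.33, 1]
  ]
}}

```text
t: 21.12
tcp_pos: [0.5283, -0.2904, 0.1467]
orientation: [0.527, 0.85, 0.001, 0.001]
ft_force: [-0.0, -0.3, 0.4]
opening: 0.0849
grasp_force: 0.0
```

Call:
{"fn": "drive_tool", "kwargs": {
  "motion": [
    [0, 0, 0, 0, 1],
    [0, 0, 0, 0, 1],
    [0, 0, 0, 0, 1]
  ]
}}

```text
t: 21.37
tcp_pos: [0.5272, -0.2876, 0.1461]
orientation: [0.527, 0.85, 0.001, -0.001]
ft_force: [-0.2, 0.7, 0.8]
opening: 0.0857
grasp_force: 0.0
```

```bash
python3 -c "
from h import *
go([.528,-.292,.014],np.radians(26.3),np.pi/2);print(sense()['joint_pos'])"
```

```text
shift cm [-0.47 -0.14 13.21] turn 0.001 now [ 0.5272 -0.2876  0.1461] psi 2.0309 toolz [-3.0e-04  3.5e-03 -1.0e+00] F [-0.2  0.7  0.8] T [ 0.01  0.06 -0.02] open 0.0857 g 0.0 t 21.37
[-0.50078438  0.28162155 -0.03358894  1.25755176  0.00288893  0.60992417]
```

Call:
{"fn": "drive_tool", "kwargs": {
  "motion": [
    [-0.4, -0.1, 3, 0, 1],
    [-0.4, -0.1, 7, 0, 1],
    [-0.4, -0.1, 10.5, 0, 1],
    [-0.4, -0.1, 12.5, 0, 0.6],
    [-0.4, -0.1, 13.2, 0, 0.3],
    [-0.4, -0.1, 13.2, 0, -1],
    [-0.4, -0.1, 13.2, 0, -1],
    [-0.4, -0.1, 13.2, 0, -1]
  ]
}}

```text
t: 22.03
tcp_pos: [0.5291, -0.2925, 0.0164]
orientation: [0.528, 0.85, 0.001, 0.001]
ft_force: [0.1, -0.1, -3.6]
opening: 0.0393
grasp_force: 61.4
```

Call:
{"fn": "drive_tool", "kwargs": {
  "motion": [
    [0, 0, 0, 0, -1],
    [0, 0, 0, 0, -1],
    [0, 0, 0, 0, 0.5],
    [0, 0, 0, 0, 0.9],
    [0, 0, 0, 0, 0.9],
    [0, 0, 0, -0.1, 0.9],
    [0, 0, 0, -0.2, 0.9],
    [0, 0, 0, -0.3, 0.9]
  ]
}}

```text
t: 22.7
tcp_pos: [0.5274, -0.2925, 0.0138]
orientation: [0.393, 0.92, 0.001, -0.001]
ft_force: [-0.2, 0.1, 0.2]
opening: 0.0813
grasp_force: 0.0
```

Call:
{"fn": "drive_tool", "kwargs": {
  "motion": [
    [0, 0, 0, -0.12, 0.9],
    [0, 0, 0, -0.24, 0.9],
    [0, 0, 0, -0.36, 0.9],
    [0, 0, 0, -0.48, 0.9],
    [0, 0, 0, -0.6, 0.9],
    [0, 0, 0, -0.72, 0.9],
    [0, 0, 0, -0.84, 0.9],
    [0, 0, 0, -0.96, 0.9]
  ]
}}

```text
t: 23.37
tcp_pos: [0.5274, -0.2925, 0.0138]
orientation: [-0.077, 0.997, 0.001, -0.0]
ft_force: [-0.3, -0.4, -0.6]
opening: 0.0813
grasp_force: 0.0
```

Call:
{"fn": "drive_tool", "kwargs": {
  "motion": [
    [0, 0, 0, -0.12, 0.9],
    [0, 0, 0, -0.24, 0.9],
    [0, 0, 0, -0.31, 0.9],
    [0, 0, 0, -0.31, -1],
    [0, 0, 0, -0.31, -1],
    [0, 0, 0, -0.31, -1],
    [0, 0, 0, -0.31, -1],
    [0, 0, 0, -0.31, -1]
  ]
}}

```text
t: 24.03
tcp_pos: [0.5276, -0.2926, 0.014]
orientation: [-0.226, 0.974, 0.001, 0.0]
ft_force: [-0.2, -0.7, 0.5]
opening: 0.0393
grasp_force: 61.5
```

```bash
python3 -c "
from h import *
go([.528,-.292,.014],np.radians(26.3),np.pi/2);print(sense()['joint_pos'])"
```

```text
shift cm [-0.06  0.03  0.  ] turn -0.003 now [ 0.5276 -0.2926  0.014 ] psi 3.5981 toolz [ 0.      0.0025 -1.    ] F [-0.2 -0.7  0.5] T [-0.18 -0.01  0.02] open 0.0393 g 61.5 t 24.03
[-0.50737569  0.35404133 -0.23435648  0.98361334  0.00219205 -0.96388376]
```

Call:
{"fn": "drive_tool", "kwargs": {
  "motion": [
    [0, 0, -1, 0, -1],
    [0, 0, -3, 0, -1],
    [0, 0, -6, 0, -1],
    [0, 0, -10, 0, -1],
    [0, 0, -14, 0, -1],
    [0, 0, -18, 0, -1],
    [0, 0, -20, 0, -1],
    [0, 0, -20, 0, -1]
  ]
}}

```text
t: 24.7
tcp_pos: [0.5292, -0.2938, 0.2201]
orientation: [-0.227, 0.974, -0.001, 0.003]
ft_force: [0.8, -1.6, -3.1]
opening: 0.0394
grasp_force: 61.7
```

```bash
python3 -c "
from h import *
go([.517,.2578,.21],np.radians(167.4),np.pi)"
```

```text
shift cm [-23.25  50.04   0.93] turn 0.677 now [ 0.5292 -0.2938  0.2201] psi 3.5987 toolz [ 0.0073 -0.0012 -1.    ] F [ 0.8 -1.6 -3.1] T [-0.05 -0.05 -0.04] open 0.0394 g 61.7 t 24.7
```

Call:
{"fn": "drive_tool", "kwargs": {
  "motion": [
    [-0.6, 1.3, 0, 0.04, -1],
    [-1.8, 3.8, 0, 0.1, -1],
    [-3.3, 7, 0, 0.16, -1],
    [-4.9, 10.5, 0, 0.22, -1],
    [-6.5, 14, 0, 0.28, -1],
    [-8.1, 17.5, 0, 0.34, -1],
    [-9.7, 21, 0, 0.34, -1],
    [-11.3, 24.3, 0, 0.34, -1]
  ]
}}

```text
t: 25.37
tcp_pos: [0.52, -0.0231, 0.2126]
orientation: [-0.058, 0.998, 0.002, -0.002]
ft_force: [0.6, 0.9, -3.2]
opening: 0.0391
grasp_force: 61.6
```

```bash
python3 -c "
from h import *
go([.517,.2578,.21],np.radians(167.4),np.pi)"
```

```text
shift cm [-2.98 27.93  0.36] turn 0.337 now [ 0.52   -0.0231  0.2126] psi 3.2585 toolz [-0.0036  0.0033 -1.    ] F [ 0.6  0.9 -3.2] T [-0.03 -0.06  0.  ] open 0.0391 g 61.6 t 25.37
```

Call:
{"fn": "drive_tool", "kwargs": {
  "motion": [
    [-0.3, 3, 0, 0.05, -1],
    [-0.7, 7, 0, 0.12, -1],
    [-1.1, 11, 0, 0.19, -1],
    [-1.6, 15, 0, 0.26, -1],
    [-2, 19, 0, 0.31, -1],
    [-2.4, 22.8, 0, 0.337, -1],
    [-2.7, 25.5, 0, 0.337, -1],
    [-2.9, 27.3, 0, 0.337, -1]
  ]
}}

```text
t: 26.03
tcp_pos: [0.5169, 0.2521, 0.2129]
orientation: [0.108, 0.994, 0.001, -0.002]
ft_force: [-0.2, -1.1, -3.5]
opening: 0.039
grasp_force: 61.8
```

Call:
{"fn": "drive_tool", "kwargs": {
  "motion": [
    [0, 0, 0, 0, -1],
    [0, 0, 0, 0, -1],
    [0, 0, 0, 0, -1],
    [0, 0, 0, 0, -1],
    [0, 0, 0, 0, -1]
  ]
}}

```text
t: 26.45
tcp_pos: [0.5184, 0.2484, 0.2152]
orientation: [0.11, 0.994, 0.001, -0.0]
ft_force: [-0.2, -0.3, -3.7]
opening: 0.0394
grasp_force: 61.9
```

```bash
python3 -c "
from h import *
go([.517,.2578,.17],np.radians(167.4),np.pi)"
```

```text
shift cm [0.33 0.88 4.52] turn -0.001 now [0.5184 0.2484 0.2152] psi 2.9205 toolz [-7.0e-04  2.5e-03 -1.0e+00] F [-0.2 -0.3 -3.7] T [-0.04  0.01 -0.01] open 0.0394 g 61.9 t 26.45
```

Call:
{"fn": "drive_tool", "kwargs": {
  "motion": [
    [0.33, 0.88, 0.5, 0, -1],
    [0.33, 0.88, 1.5, 0, -1],
    [0.33, 0.88, 2.7, 0, -1],
    [0.33, 0.88, 3.7, 0, -1],
    [0.33, 0.88, 4.5, 0, -1],
    [0.33, 0.88, 4.9, 0, -1],
    [0.33, 0.88, 4.9, 0, -1],
    [0.33, 0.88, 4.9, 0, -1]
  ]
}}

```text
t: 27.12
tcp_pos: [0.517, 0.2589, 0.1664]
orientation: [0.11, 0.994, 0.001, -0.0]
ft_force: [0.0, 0.0, -3.0]
opening: 0.0395
grasp_force: 62.0
```

Call:
{"fn": "drive_tool", "kwargs": {
  "motion": [
    [0, 0, 0, 0, -1],
    [0, 0, 0, 0, -1],
    [0, 0, 0, 0, -1]
  ]
}}

```text
t: 27.37
tcp_pos: [0.5174, 0.2591, 0.1671]
orientation: [0.11, 0.994, 0.002, 0.0]
ft_force: [1.0, 0.2, -4.0]
opening: 0.0396
grasp_force: 62.0
```

Run:
```python
from h import *
T=avg("top",5);S=avg("scene",5);np.save("T4.npy",T);np.save("S4.npy",S)
go([.517,.2578,.164],np.radians(167.4),np.pi)
def crop(im,x,y,w,h,W,H):
    c=cv2.resize(im[y:y+h,x:x+w,::-1],(W,H),interpolation=cv2.INTER_CUBIC)
    return np.clip((c-15)/(150-15)*255,0,255).astype(np.uint8)
cv2.imwrite("pics/m6.png",np.hstack([crop(T,134,212,80,80,400,400),crop(S,370,135,70,70,400,400)]))
p=sense()["tcp_pos"];y=psi()-np.pi
for k,v in zip("abc",[[.077,0],[0,.077],[0,-.077]]):
    R=np.array([[np.cos(y),-np.sin(y)],[np.sin(y),np.cos(y)]]);q=[*(p[:2]+R@v),p[2]-.014+.006]
    print(k,"pred cover hole top: top",np.round(proj("top",q),1),"scene",np.round(proj("scene",q),1))
```

```text
shift cm [-0.02 -0.11  0.25] turn 0.0 now [0.5171 0.2589 0.1665] psi 2.9221 toolz [-2.0e-04  2.9e-03 -1.0e+00] F [-0.5  0.3 -3.6] T [0.   0.01 0.02] open 0.0392 g 62.0 t 27.87
a pred cover hole top: top [178.1 221.8] scene [422.1 178.6]
b pred cover hole top: top [138.  248.6] scene [428.7 153.1]
c pred cover hole top: top [204.4 261.3] scene [384.5 170.3]
```

View pics/m6.png

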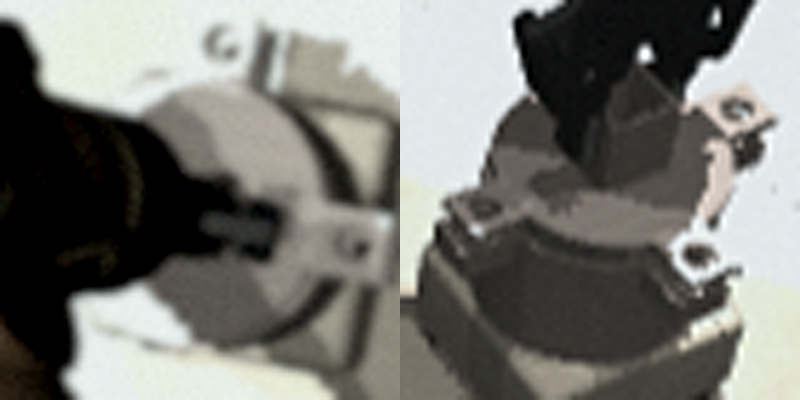

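Three cover holes are visible in the scene view: crop (699,254), (740,108) and (487,207). Two are visible in the top view: (222,43) and (350,241). Each has dark content off-centre. I'll put numbers on where the holes should appear.

Run:
```python
from h import *
T=np.load("T4.npy").mean(2);S=np.load("S4.npy").mean(2)
z=sense()["tcp_pos"][2]-.014
for n,g,L in(("scene",S,{"a":(420.08,183.22),"b":(426.58,158.0),"c":(382.85,174.9)}),("top",T,{"a":(180.2,222.52),"b":(140.58,248.67),"c":(206.3,261.45)})):
    for k,uv in L.items():
        w=ray(n,uv,.14);want=proj(n,[*w,z+.006]);und=proj(n,[*w,z]);ex=proj(n,[w[0]+.008,w[1],z+.006])-want;ey=proj(n,[w[0],w[1]+.008,z+.006])-want
        print(n,k,"mill hole",uv,"want top edge",np.round(want,1),"underside",np.round(und,1),"8mm x,y->",np.round(ex,1),np.round(ey,1))
        if (n,k)==("top","b"):continue
        c,r=np.round(want).astype(int);print(" cols",c-6,"..",c+6)
        for i in range(r-5,r+8):print("  ",i,*[f"{int(v):3d}" for v in g[i,c-6:c+7]])
```

```text
scene a mill hole (420.08, 183.22) want top edge [421.2 178.7] underside [420.8 180.2] 8mm x,y-> [2.1 1.6] [ 1.9 -1.3]
 cols 415 .. 427
   174  76  75  77  77  74  83 142 138 117  57  89 141 139
   175  80  85  85  84 108 112 140 140 137 110 125 139 137
   176  87  89  91 115 142 141 139 139 140 140 139 138 137
   177  79  86 112 142 138 115 114 112 121 128 139 138 137
   178  56  82 125 140 113  58  61  52  69  92 135 138 138
   179  41  57  88 139  87  36  41  44  55  69 107 138 138
   180  42  40  83 143 109  59  41  43  69 105 102 140 138
   181  45  40  61 125 142 110  77  80  84 138 137 139 119
   182  50  45  46  71 125 143 128 132 127 141 121 102  66
   183  54  46  47  42  74 126 143 130 120 106  63  45  96
   184  50  55  48  53  53  72 112  85  69  43  40  55 123
   185  39  64  54  54  62  50  67  87  48  50  46  48  77
   186  37  56  71  54  47  60  71 105  43  44  43  50  88
scene b mill hole (426.58, 158.0) want top edge [427.7 153.4] underside [427.4 154.9] 8mm x,y-> [2.  1.4] [ 1.8 -1.2]
 cols 422 .. 434
   148 141 138 136 136 136 138 136 138 135 137 137 136 136
   
[... 2829 characters left out ...]
 89  86  83  80  83  83  89  90  97 103 112 121 110
   258  84  81  75  73  79  82  83  87  91  98 106 108  98
   259  83  79  71  69  78  80  78  79  85  93 101 101  90
   260  84  75  66  70  77  74  64  60  70  85  98  97  84
   261  85  77  68  68  74  67  49  42  59  83  96  93  82
   262  84  80  71  68  67  64  48  47  68  92  97  91  78
   263  87  84  79  74  71  66  59  65  80  96 100  89  75
   264  88  87  87  81  78  75  75  79  87  98  98  88  75
   265  88  87  85  87  86  87  85  87  90  96  95  84  73
   266  75  77  79  82  86  85  87  87  91  93  91  81  73
   267  57  60  64  68  77  84  83  82  84  88  87  78  69
   268  39  40  45  59  71  81  76  70  71  74  77  76  71
```

Both views agree that the cover sits about 3 mm too far in +x, with y right. This matches where the shaft was felt. I'll correct it and come down to a 10 mm gap.

Call:
{"fn": "drive_tool", "kwargs": {
  "motion": [
    [0.1, -0.03, 0.05, 0, -1],
    [0.2, -0.05, 0.1, 0, -1],
    [0.28, -0.07, 0.2, 0, -1],
    [0.28, -0.07, 0.25, 0, -1],
    [0.28, -0.07, 0.25, 0, -1],
    [0.28, -0.07, 0.25, 0, -1],
    [0.28, -0.07, 0.25, 0, -1],
    [0.28, -0.07, 0.25, 0, -1]
  ]
}}

```text
t: 28.53
tcp_pos: [0.5143, 0.2589, 0.1641]
orientation: [0.11, 0.994, 0.001, -0.0]
ft_force: [-1.0, -0.1, -3.0]
opening: 0.0393
grasp_force: 62.0
```

Run:
```python
from h import *
T=avg("top",6);S=avg("scene",6)
go([.5142,.2588,.164],np.radians(167.4),np.pi)
T,S=T.mean(2),S.mean(2)
z=sense()["tcp_pos"][2]-.014
for n,g,L in(("scene",S,{"a":(420.08,183.22),"b":(426.58,158.0),"c":(382.85,174.9)}),("top",T,{"a":(180.2,222.52),"c":(206.3,261.45)})):
    for k,uv in L.items():
        w=ray(n,uv,.14);want=proj(n,[*w,z+.006]);und=proj(n,[*w,z])
        c,r=np.round(want).astype(int);print(n,k,"want top",np.round(want,1),"under",np.round(und,1)," cols",c-6,"..",c+6)
        for i in range(r-5,r+6):print("  ",i,*[f"{int(v):3d}" for v in g[i,c-6:c+7]])
```

```text
shift cm [ 0.   -0.01 -0.  ] turn 0.0 now [0.5142 0.2589 0.164 ] psi 2.922 toolz [-2.0e-04  2.9e-03 -1.0e+00] F [-0.4 -0.1 -4.2] T [-0.01  0.03  0.03] open 0.0391 g 62.0 t 29.13
scene a want top [421.1 179.3] under [420.7 180.8]  cols 415 .. 427
   174  78  78  78  86 110 112 139 117  58  56  89 141 138
   175  80  79  81  92 142 140 139 138 107  73 126 138 137
   176  81  77  82 114 142 139 138 140 136 112 141 138 137
   177  84 109 111 142 126 117 112 126 135 140 138 138 137
   178  82 125 142 121  78  60  54  81 106 135 139 138 137
   179  58  88 139  89  35  41  42  48  66 107 140 137 137
   180  39  82 142 108  58  40  41  49  62  90 140 138 139
   181  42  62 128 141 111  93  91  71  98 122 142 138 116
   182  46  43  74 125 143 142 139 123 143 122 120 105  78
   183  45  43  41  75 125 144 141 121 106  66  67  62 112
   184  43  54  41  40  73 116 106  66  42  40  46  74 121
scene b want top [427.6 154. ] under [427.2 155.5]  cols 422 .. 434
   149 136 137 137 137 137 134 134 132 136 137 137 136 137
   150 136 137 137 134 132 128 126 121 133 137 136 136 137
   151 135 134 131 
[... 1958 characters left out ...]
 [204.9 261.3] under [205.5 261.4]  cols 199 .. 211
   256 103 102 102 101 103 100 100  99  97  99 104 113 107
   257  95  96  98  99  96  97  96  97  99 105 117 128 126
   258  89  90  88  84  84  85  87  88  95 102 114 123 123
   259  88  83  80  75  78  78  76  75  83  94 107 116 114
   260  86  81  72  70  74  73  61  55  63  83  98 108 101
   261  85  79  72  68  72  65  49  35  46  75  97 102  90
   262  84  78  70  64  67  66  48  37  50  76  95  99  85
   263  87  82  72  63  66  67  60  53  64  86  98  95  82
   264  88  85  79  68  67  65  64  67  78  93  97  93  78
   265  87  85  84  80  75  73  75  76  87  95  99  90  73
   266  82  83  83  86  83  83  84  86  88  96  98  89  69
```

All three holes now lie within about 0.3 px (≤1 mm) of their wanted positions, and the arm is settled and level. Handing in.

```bash
python3 -c "
from workcell import *
print(hand_in())"
```

```text
the job is handed in; nothing more can be done
None
```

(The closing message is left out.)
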